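Balance the vibration logger on the bell jar

TASK

Pull the orange vibration logger out of its sloping charging dock and balance it, right way up and level, on the middle of the domed top of the glass bell jar with the blue base, so that it stays there on its own. Set it down gently, because the jar is glass; do not touch the red-based jar, and leave the flask, the stand and the glass dish where they are.

Things in the scene. Friction and masses are not known exactly. Their poses are not given: they have to be found in the camera images.
- logger: Loose orange flat box, 52 (its x) by 160 (y) by 28 mm (z), 0.17 to 0.35 kg, balanced about its middle. Origin: centre of its flat underside; z points out of the top (grey display, two grey keys). Under its ends, at y = +-60 mm, are two connectors, 22 (x) by 10 mm (y), 14.5 mm deep, with a ridge outwards to y = +-67.5. At the start it is plugged into the dock, underside flush on the sloping face.
- dock: Fixed charging dock: white wedge with a black face, footprint 125 by 200 mm. Origin: centre of its underside. At yaw 0 the face looks up and towards the robot, tipped 30 degrees (0.524 rad) from level: the line out of it is (-0.5, 0, 0.866) in the dock's frame, up-slope is (0.866, 0, 0.5). The face is 100 mm up the slope by 200 mm; only the logger stands out of it.
- dock_face (a point): Middle of the dock's face, 90 mm above the bench, where the docked logger's origin lies; the logger's x then points up the slope, y level, z out of the face. Site axes are the dock's (z vertical). The logger comes out straight along its z; sprung detents give way at about 5 to 15 N, and the connectors are free after 15 mm.
- jar_blue: Fixed glass bell jar on a blue round base (172 mm across, 20 mm high). Glass: 150 mm across, straight to 75 mm above the bench, then a hemispherical top of 75 mm radius, in all 150 mm high. A brass nipple on the base points to -x at yaw 0, to 98 mm from the axis, below 20 mm. Origin: centre of its underside.
- jar_blue_crown (a point): Highest point of the blue-based jar's dome, 150 mm above the bench.
- jar_red: Bell jar like the other but on a red base; not to be touched. Origin: centre of its underside.
- jar_red_crown (a point): Highest point of the red-based jar's dome, 150 mm above the bench.
- flask: Loose conical glass flask, 92 mm across the foot, with a white porcelain funnel (80 mm across) on top, 226 mm high in all, 0.5 kg. Origin: centre of its underside.
- stand: Loose laboratory stand, 1.8 kg: upright steel rod 12 mm thick and 412 mm high, on a grey base plate 130 by 80 by 14 mm; at 320 mm height a clamp reaches out 95 mm to -x of its own frame, 30 mm wide. Origin: on the rod's axis, at the bench; the base plate runs from x = -10 to +120 mm.
- dish: Loose low glass dish, 90 mm across, 48 mm high. Origin: centre of its underside.
Things that resemble listed ones, but are neither listed nor needed, are in the scene too. There is more than one size of the logger; the one meant has the size given above. What is shaped like the jar_blue but purple is not meant.

How it is judged:
By the outcome, as a careful person would: the job done as asked, in the order asked, and still so for the second after the job is handed in, with the robot touching nothing.
It also fails if it takes over 51 s, if anything falls off the work surface, if the arm or the gripper's body presses on something with over 40 N, if the wrist force passes 120 N, or if a joint passes its speed limit or range.

ROBOT

A 7-joint arm with a two-finger parallel gripper is mounted at the origin on the work surface. World frame = base frame: x ahead of the robot, y to its left, z up, the work surface at z = 0. Lengths are in m, angles in rad, forces in N, time in s.
With the tool pointing down it reaches from about 0.4 to 0.875 m from the base axis. Payload 19.3 kg.
Tool frame: the origin (TCP) lies on the centre line of the jaws, within the pads' length; the fingertips stand 19 mm ahead of it and the grasp point (between the pads) is the TCP; z points along the fingers, y is the direction in which the jaws open and shut (so a half turn about z gives the same grasp; the last joint's range is limited). The gripper opens to 85 mm and grips with 20 to 120 N. Pads are 22 mm wide; open, the fingers measure 114 mm over their backs; the gripper's body (76 mm by 85 mm) begins 54 mm behind the grasp point. The pads swing forward as they close: fully open they stand 13 mm farther back than shut.
Start: joints at [-1.357, 0.521, -0.036, 1.599, 0.021, 1.021, -0.113], TCP at [0.175, 0.6, 0.25] pointing down, gripper open.
Joint ranges: [-2.91, 2.91], [-0.3, 2.13], [-1.5, 1.42], [0.17, 2.43], [-1.26, 4.41], [0.16, 1.93], [-2.52, 2.52]. Speed limits (rad/s): [1.89, 1.89, 2.39, 2.39, 3.01, 3.01, 3.01].

INTERFACE

Orientations are given as a 3x3 rotation matrix whose columns are the frame's x, y, z axes.
In Python, from workcell import manip gives the robot as it stands.
- The arm moves only by the tool step_arm, never from a script. Its argument "plan" is a list that holds one entry, the list of rows, each a list of 7 numbers: the turn, a rotation vector about the tool's x, y, z in rad, then the shift along the tool's x, y, z in cm, then the opening, from 0 (shut) to 1 (fully open). A call has 1 to 12 rows; each row shifts and turns the commanded pose from where the row before left it, along the tool's axes as they then stand; what a row does not reach is not made up. A row lasts 1/8 s, in which the tool goes at most 62.5 mm and 10.7 degrees, less where a joint would pass 70% of its speed; a pose out of reach is approached as far as the arm can. A call with a gripper value outside its range is refused whole. The fingers move at their own pace and stop on an object; "newtons" is the grip in N (left out, the last holds). Time passes only in rows, so rows that do not move let the fingers close. It gives the time, the measured TCP pose, the force and the opening at its end, in the units of the state.
- manip.get_obs(): the state, without advancing time (a new reading comes with each control period).
- manip.grab_frame(name): name is "scene" or "side" or "wrist"; returns a dict with "pixels" (480x640x3 uint8, red, green, blue), "z_map" (480x640 float32, m along the optical axis (not along the pixel's ray), 0 where there is no reading), "fx", "fy", "cx", "cy" (pixels), "origin" and "orientation" of the camera in the world. Camera axes: x right, y down, z forward; pixel columns grow to the right and rows downward; lengths in m; the calibration is good to about 2 mm. A picture is of the moment at which its call begins.
- manip.hand_in(): hands the job in, once; it reports no verdict.
The state is a dict: "t": time; "joints": joint angles; "dq": joint speeds; "tau": joint torques, N m; "tool_pos": TCP position; "ee_rot": TCP orientation; "force": force on the tool from outside, world axes, zero at the start; "ft_torque": the same for the moment, N m; "grip_width": opening from 0.0 (shut) to 1.0 (fully open).
Only numpy, scipy, OpenCV 4.12 (cv2) and the standard library are available. Lean on these libraries where they do the work, as an engineer would, in place of code of your own. Each camera call takes 0.05 s, during which the arm holds its last target. There are 200 camera calls.

## Working session

There is one attempt and no reset: what is moved stays moved. The work goes in short steps, Python scripts to look and compute and a tool call to move; the robot and the scene stay as the last step left them, time stands still between calls to the robot, and variables do not carry over. Pictures are saved under pics/ and viewed, about 8 in all and at most 12, crops included, and the job is handed in when it is done.

Besides the shell and the picture viewer there is one more tool, called after ">>>" as a command line: name --argument value ..., lists and objects as JSON in quotes. step_arm: Moves the arm, as the interface text tells. Its arguments: {"type":"object","properties":{"plan":{"type":"array","items":{"type":"array","items":{"type":"array","items":{"type":"number"}}}},"newtons":{"type":"number"}},"required":["plan"]}

```bash
mkdir -p pics; ls
cat > h.py <<'E'
import numpy as np, cv2, pickle
from workcell import manip
def grab(n,tag):
    f=manip.grab_frame(n); pickle.dump(f,open(f'{tag}.pkl','wb')); cv2.imwrite(f'pics/{tag}.png',np.ascontiguousarray(f['pixels'][:,:,::-1])); return f
def load(tag): return pickle.load(open(f'{tag}.pkl','rb'))
def cloud(f):
    z=f['z_map'].astype(float); v,u=np.mgrid[:480,:640]
    c=np.stack([(u-f['cx'])/f['fx']*z,(v-f['cy'])/f['fy']*z,z],-1)
    return c@np.array(f['orientation']).T+np.array(f['origin'])
def px(f,p):
    c=np.array(f['orientation']).T@(np.array(p)-np.array(f['origin'])); return f['fx']*c[0]/c[2]+f['cx'],f['fy']*c[1]/c[2]+f['cy']
def ray(f,u,v,h):
    d=np.array(f['orientation'])@np.array([(u-f['cx'])/f['fx'],(v-f['cy'])/f['fy'],1]); o=np.array(f['origin']); return o+d*(h-o[2])/d[2]
E
python3 - <<'E'
from h import *
a=grab('scene','s0'); b=grab('side','d0')
for f in(a,b): print(f['origin'],np.round(f['orientation'],3).tolist(),f['fx'])
cv2.imwrite('pics/both.png',cv2.resize(np.vstack([cv2.imread('pics/s0.png'),cv2.imread('pics/d0.png')]),(400,600)))
print(manip.get_obs())
E
```

```text
pics
[0.22909244 0.24891044 1.34660276] [[-0.622, -0.738, 0.261], [-0.783, 0.584, -0.214], [0.005, -0.337, -0.941]] 513.9148506163842
[ 0.26966104 -0.12852608  1.0236569 ] [[0.313, -0.895, 0.317], [-0.95, -0.297, 0.098], [0.006, -0.332, -0.943]] 451.75259443332317
{'t': 0.1, 'joints': array([-1.35721338,  0.52193826, -0.03631285,  1.59993787,  0.02120548,
        1.02110375, -0.11279607]), 'dq': array([-0.00107207, -0.00136801,  0.00121413, -0.00098661,  0.00021802,
        0.00031849,  0.0005341 ]), 'tau': array([ 5.03488001e-03, -9.28474259e+01,  1.98480897e+00, -3.70530725e+01,
        1.82584865e-02,  5.27848300e-03, -4.58258319e-05]), 'tool_pos': array([0.17495598, 0.59972379, 0.2497982 ]), 'ee_rot': array([[-9.59998357e-01,  2.80005561e-01, -2.01072947e-04],
       [ 2.80005621e-01,  9.59997858e-01, -9.81762457e-04],
       [-8.18693489e-05, -9.98791901e-04, -9.99999498e-01]]), 'force': array([0.02536249, 0.21718888, 0.10552718]), 'ft_torque': array([ 0.01434866, -0.03646154, -0.03053235]), 'grip_width': 0.9994576981981294}
```

View pics/s0.png

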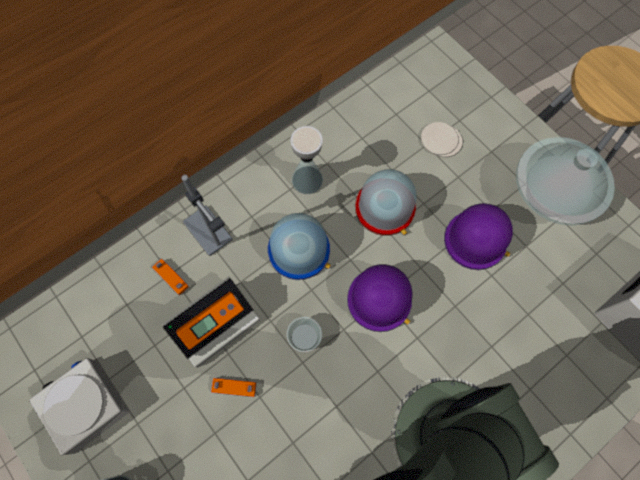

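View pics/d0.png

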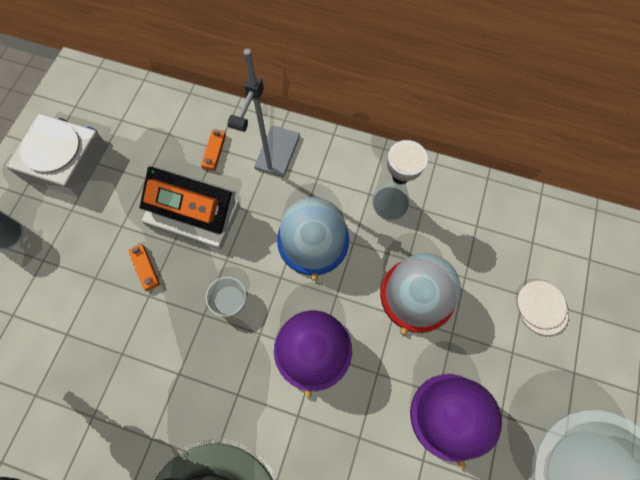

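The scene view shows the docked logger at about (208,320), lying on the black face. Two smaller orange loggers lie loose at (170,276) and (233,387). The blue jar is at (299,246), the red one at (386,202), the stand at (205,225), the flask at (307,160) and the dish at (304,334). The side view shows the docked logger at (180,198) and the blue jar at (313,238). The docked one, with the display and full size, is the one meant; I'll measure it and confirm in a crop.

```bash
python3 - <<'E'
from h import *
from scipy.optimize import least_squares
crops=[]
for t,c in(('s0',(208,320)),('d0',(185,200))):
    f=load(t); P=cloud(f); hsv=cv2.cvtColor(f['pixels'],cv2.COLOR_RGB2HSV)
    m=cv2.inRange(hsv,(5,150,90),(18,255,255))
    n,l,s,ce=cv2.connectedComponentsWithStats(m)
    for i in range(1,n):
        if s[i,4]<150: continue
        k=(l==i); cnt=cv2.findContours(k.astype('uint8'),0,2)[0][0]
        k&=f['z_map']>0; Q=P[k]; Q=Q[Q[:,2]>0.005]
        print(t,'orange',ce[i].round(),s[i,4],'mean',Q.mean(0).round(4),'z',np.percentile(Q[:,2],[2,98]).round(3))
        q=Q-np.median(Q,0); q=q[np.linalg.norm(q,axis=1)<.12]
        w,v=np.linalg.eigh(np.cov(q.T)); nn=v[:,0]*np.sign(v[2,0]); 
        print('   n',nn.round(3),'long',v[:,2].round(3),'ext',[np.round(np.ptp(np.percentile(q@v[:,j],[.5,99.5])),4) for j in (0,1,2)])
    # blue base
    m=cv2.inRange(hsv,(105,180,60),(125,255,255)); n,l,s,ce=cv2.connectedComponentsWithStats(m)
    i=1+np.argmax(s[1:,4]); k=l==i; vv,uu=np.nonzero(k)
    print(t,'blue',ce[i],s[i], 'depth ok',(f['z_map'][k]>0).mean())
    pts=P[k&(f['z_map']>0)]; print('  z pct',np.percentile(pts[:,2],[5,50,95]))
    cnt=max(cv2.findContours(k.astype('uint8'),0,2)[0],key=cv2.contourArea)
    hull=cv2.convexHull(cnt)[:,0]
    for h in(0.0,.02):
        W=np.array([ray(f,u,v,h)[:2] for u,v in hull])
        r=least_squares(lambda p:np.hypot(*(W-p[:2]).T)-.086,W.mean(0),loss='soft_l1',f_scale=.001); print('  base h',h,r.x.round(4),np.abs(r.fun).max().round(4))
    # jar glass depth
    c=px(f,[*r.x,.15]); u,v=map(int,c); print('  crown px',c,P[v-6:v+7:6,u-6:u+7:6].reshape(-1,3).round(3)[[0,4,8]])
    near=(np.hypot(P[...,0]-r.x[0],P[...,1]-r.x[1])<.07)&(f['z_map']>0)&(P[...,2]>.08)
    if near.sum()>50:
        Q=P[near]; A=np.c_[2*Q,np.ones(len(Q))]; x=np.linalg.lstsq(A,(Q**2).sum(1),rcond=None)[0]; print('  sphere',x[:3].round(4),np.sqrt(x[3]+x[:3]@x[:3]).round(4),near.sum())
    im=np.ascontiguousarray(f['pixels'][c1-70:c1+70,c0-70:c0+70,::-1]) if False else f['pixels'][int(c[1]*0)+0:]
E
python3 - <<'E'
from h import *
f=load('s0');P=cloud(f)
for n,(u,v) in dict(flaskfunnel=(306,140),flaskfoot=(307,180),rodtop=(184,180),clamp=(212,235),plate=(207,235),dish=(304,334),redtop=(388,200),purp=(381,296)).items(): print(n,np.median(P[v-2:v+3,u-2:u+3].reshape(-1,3),0).round(3))
f=load('d0');P=cloud(f)
for n,(u,v) in dict(funnel=(407,160),rodtop=(249,53),clampend=(237,123),clampblk=(254,88),plate=(282,155),dish=(226,298)).items(): print(n,np.median(P[v-2:v+3,u-2:u+3].reshape(-1,3),0).round(3))
a=load('s0')['pixels'][230:410,130:340,::-1];b=load('d0')['pixels'][110:290,100:310,::-1]
cv2.imwrite('pics/crop.png',cv2.resize(np.hstack([a,b]),(798,342),interpolation=cv2.INTER_CUBIC))
E
```

```text
s0 orange [93. 41.] 950 mean [1.3713 0.1002 0.2195] z [0.204 0.236]
   n [0.993 0.006 0.119] long [ 0.003 -1.     0.024] ext [np.float64(0.0111), np.float64(0.0329), np.float64(0.236)]
s0 orange [122.  71.] 5115 mean [1.3716 0.0642 0.0709] z [0.016 0.141]
   n [1.    0.    0.003] long [ 0.     0.994 -0.11 ] ext [np.float64(0.0132), np.float64(0.1359), np.float64(0.2314)]
flaskfunnel [ 0.768 -0.156  0.227]
flaskfoot [ 0.746 -0.141  0.064]
rodtop [0.76  0.159 0.411]
clamp [0.76  0.16  0.092]
plate [0.805 0.167 0.013]
dish [0.423 0.124 0.005]
redtop [ 0.541 -0.246  0.139]
purp [ 0.36  -0.064  0.145]
funnel [ 0.764 -0.158  0.225]
rodtop [0.764 0.156 0.411]
clampend [0.676 0.155 0.329]
clampblk [0.754 0.152 0.334]
plate [0.809 0.14  0.013]
dish [0.421 0.138 0.004]<stdin>:12: RuntimeWarning: Mean of empty slice.
  ret = um.true_divide(
Traceback (most recent call last):
IndexError: index -1 is out of bounds for axis 0 with size 0
```

View pics/crop.png

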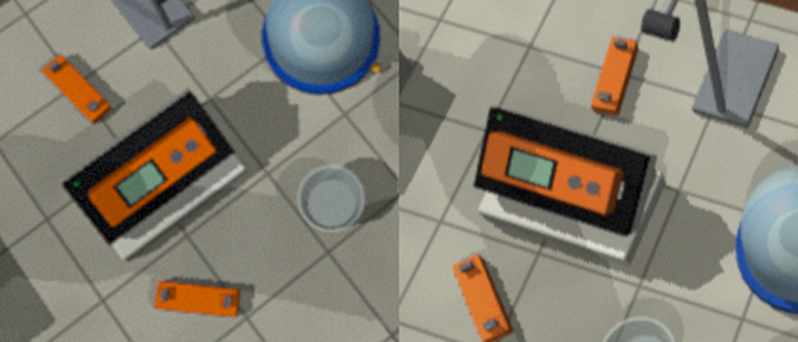

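The crop confirms it: the full-size logger with display and two keys is the one on the black dock face. The two loose ones, lying upside down with their connectors up, are shorter. I'll rerun the measurement with the stray (floor/wood) regions excluded.

```bash
cat > m.py <<'E'
from h import *
from scipy.optimize import least_squares
for t in('s0','d0'):
    f=load(t); P=cloud(f); hsv=cv2.cvtColor(f['pixels'],cv2.COLOR_RGB2HSV); ok=f['z_map']>0
    m=cv2.inRange(hsv,(4,150,90),(18,255,255)); n,l,s,ce=cv2.connectedComponentsWithStats(m)
    for i in range(1,n):
        k=(l==i)&ok&(P[...,0]<.9)&(P[...,2]>.005)&(P[...,2]<.2)
        if k.sum()<150: continue
        Q=P[k]; print(t,'orange',ce[i].round(),k.sum(),'mean',Q.mean(0).round(4),'z',np.percentile(Q[:,2],[2,98]).round(3))
        if Q[:,2].max()>.08:
            h=cv2.convexHull(np.stack(np.nonzero(k)[::-1],-1).astype(np.int32)); mm=cv2.fillConvexPoly(np.zeros((480,640),'uint8'),h,1)>0
            Q=P[mm&ok]; c=np.median(Q,0)
            for _ in range(4):
                nn=np.linalg.svd(Q-Q.mean(0),full_matrices=False)[2][2]; nn*=np.sign(nn[2]); d=(Q-Q.mean(0))@nn; Q=Q[np.abs(d)<max(.003,1.5*d.std())]
            print('  plane n',nn.round(4),'pt',Q.mean(0).round(4),len(Q))
            yl=np.cross([0,0,1],-nn); 
            ax=np.array([0,0,1.])-nn[2]*nn; ax/=np.linalg.norm(ax); ay=np.cross(nn,ax)
            uv=np.c_[Q@ax,Q@ay].astype(np.float32); b=cv2.minAreaRect(uv); print('  rect size',np.round(b[1],4),'ang',b[2],'centre',(ax*b[0][0]+ay*b[0][1]+nn*(Q.mean(0)@nn)).round(4),'ax',ax.round(3),'ay',ay.round(3))
    m=cv2.inRange(hsv,(108,170,50),(125,255,255)); n,l,s,ce=cv2.connectedComponentsWithStats(m); i=1+np.argmax(s[1:,4]); k=l==i
    print(t,'blue',ce[i].round(),s[i],'z',np.percentile(P[k&ok][:,2],[5,50,95]).round(3))
    hull=cv2.convexHull(np.stack(np.nonzero(k)[::-1],-1).astype(np.int32))[:,0]
    # front-side bottom: points facing camera
    for h in(0.,.02):
        W=np.array([ray(f,u,v,h)[:2] for u,v in hull])
        r=least_squares(lambda p:np.hypot(*(W-p[:2]).T)-.086,W.mean(0),loss='soft_l1',f_scale=.001); print('  base h',h,r.x.round(4),np.abs(r.fun).max().round(4))
    near=(np.hypot(P[...,0]-r.x[0],P[...,1]-r.x[1])<.06)&ok&(P[...,2]>.1)
    if near.sum()>50:
        Q=P[near]; x=np.linalg.lstsq(np.c_[2*Q,np.ones(len(Q))],(Q**2).sum(1),rcond=None)[0]; print('  sphere',x[:3].round(4),np.sqrt(x[3]+x[:3]@x[:3]).round(4),near.sum(),Q[:,2].max())
E
python3 m.py
```

```text
s0 orange [170. 276.] 464 mean [0.7656 0.312  0.0191] z [0.012 0.025]
s0 orange [210. 319.] 1156 mean [0.5766 0.2896 0.114 ] z [0.082 0.129]
  plane n [-0.493   0.0017  0.87  ] pt [0.5733 0.2924 0.1149] 1102
  rect size [0.1593 0.0532] ang 89.76115417480469 centre [0.5731 0.2919 0.1148] ax [ 0.87  -0.003  0.493] ay [0.003 1.    0.   ]
s0 orange [233. 387.] 575 mean [0.4267 0.3447 0.019 ] z [0.013 0.025]
s0 blue [299. 266.] [268 239  62  40 315] z [0.016 0.02  0.024]
  base h 0.0 [ 0.6199 -0.0109] 0.0024
  base h 0.02 [ 0.6151 -0.0083] 0.0045
  sphere [ 0.6155 -0.0071  0.0799] 0.071 1620 0.1552913788809167
d0 orange [213. 150.] 489 mean [0.7638 0.3113 0.0181] z [0.011 0.022]
d0 orange [181. 200.] 1262 mean [0.577  0.2875 0.114 ] z [0.1   0.127]
  plane n [-0.4976  0.0036  0.8674] pt [0.5735 0.2904 0.1144] 1449
  rect size [0.1622 0.0524] ang 89.85214233398438 centre [0.5728 0.2914 0.1141] ax [ 0.867 -0.006  0.498] ay [0.007 1.    0.   ]
d0 orange [143. 267.] 623 mean [0.426  0.3429 0.0182] z [0.013 0.023]
d0 blue [313. 259.] [278 233  71  41 446] z [0.016 0.019 0.022]
  base h 0.0 [ 0.621  -0.0046] 0.0036
  base h 0.02 [ 0.6159 -0.0061] 0.0056
  sphere [ 0.6159 -0.0065  0.0768] 0.073 2250 0.1530659806804172
```

Measured from both views: the logger's top centre is at about (0.573, 0.2915, 0.1145), which puts its underside at 90 mm, with normal (-0.495, 0, 0.868) and yaw ≈ 0. The blue jar's axis is at about (0.616, -0.007), with the crown near 0.152. Next I move to a pre-grasp pose.

```bash
cat >> h.py <<'E'
from scipy.spatial.transform import Rotation as R
def rot(tilt,yaw=0.):  # tool x along +y world at yaw 0, tilted by tilt towards dock
    s,c=np.sin(tilt),np.cos(tilt); y=np.array([c,0,s]); z=np.array([s,0,-c]); return R.from_euler('z',yaw).as_matrix()@np.c_[np.cross(y,z),y,z]
def rows(p1,R1,n,p0=None,R0=None,g=1):
    o=manip.get_obs(); p0=o['tool_pos'] if p0 is None else np.array(p0); R0=o['ee_rot'] if R0 is None else R0
    rv=R.from_matrix(R0.T@R1).as_rotvec(); print('turn deg',np.degrees(np.linalg.norm(rv)).round(1),'dist',np.linalg.norm(np.array(p1)-p0).round(4))
    for i in range(n):
        Ri=R0@R.from_rotvec(rv*i/n).as_matrix(); d=Ri.T@(np.array(p1)-p0)/n*100
        print([*np.round(rv/n,3).tolist(),*np.round(d,2).tolist(),g],end=',')
    print()
E
python3 -c "
from h import *
rows([.513,.2915,.2185],rot(np.pi/6),12)"
```

```text
turn deg 78.8 dist 0.4585
[-0.037, -0.028, 0.105, -3.42, -1.68, 0.26, 1],[-0.037, -0.028, 0.105, -3.57, -1.32, 0.3, 1],[-0.037, -0.028, 0.105, -3.68, -0.95, 0.36, 1],[-0.037, -0.028, 0.105, -3.75, -0.58, 0.44, 1],[-0.037, -0.028, 0.105, -3.78, -0.2, 0.53, 1],[-0.037, -0.028, 0.105, -3.76, 0.17, 0.63, 1],[-0.037, -0.028, 0.105, -3.71, 0.54, 0.75, 1],[-0.037, -0.028, 0.105, -3.61, 0.89, 0.88, 1],[-0.037, -0.028, 0.105, -3.47, 1.22, 1.02, 1],[-0.037, -0.028, 0.105, -3.3, 1.54, 1.17, 1],[-0.037, -0.028, 0.105, -3.09, 1.83, 1.32, 1],[-0.037, -0.028, 0.105, -2.84, 2.08, 1.48, 1],
```

>>> step_arm --plan '[[[-0.037,-0.028,0.105,-3.4,-1.7,0.25,1],[-0.037,-0.028,0.105,-3.6,-1.3,0.3,1],[-0.037,-0.028,0.105,-3.7,-0.95,0.35,1],[-0.037,-0.028,0.105,-3.75,-0.6,0.45,1],[-0.037,-0.028,0.105,-3.8,-0.2,0.55,1],[-0.037,-0.028,0.105,-3.75,0.15,0.65,1],[-0.037,-0.028,0.105,-3.7,0.55,0.75,1],[-0.037,-0.028,0.105,-3.6,0.9,0.9,1],[-0.037,-0.028,0.105,-3.5,1.2,1.0,1],[-0.037,-0.028,0.105,-3.3,1.55,1.15,1],[-0.037,-0.028,0.105,-3.1,1.85,1.3,1],[-0.037,-0.028,0.105,-2.85,2.1,1.5,1]]]'

```text
t: 1.6
tool_pos: [0.5136, 0.2896, 0.2189]
ee_rot: [[0.007, 0.867, 0.498], [1.0, -0.006, -0.004], [-0.0, 0.498, -0.867]]
force: [1.7, 1.0, -0.5]
grip_width: 1.002
```

```bash
cat > w.py <<'E'
from h import *
import sys
f=grab('wrist',sys.argv[1]); P=cloud(f); hsv=cv2.cvtColor(f['pixels'],cv2.COLOR_RGB2HSV); ok=f['z_map']>0
m=cv2.inRange(hsv,(4,150,60),(18,255,255)); n,l,s,ce=cv2.connectedComponentsWithStats(m); 
for i in range(1,n):
    k=(l==i)&ok
    if k.sum()<2000 or P[k][:,2].max()<.08: continue
    h=cv2.convexHull(np.stack(np.nonzero(l==i)[::-1],-1).astype(np.int32)); mm=cv2.fillConvexPoly(np.zeros((480,640),'uint8'),h,1)>0
    Q=P[mm&ok]
    for _ in range(6):
        nn=np.linalg.svd((Q-Q.mean(0))[::7],full_matrices=False)[2][2]; nn*=np.sign(nn[2]); d=(Q-Q.mean(0))@nn; Q=Q[np.abs(d)<max(.002,1.5*d.std())]
    ax=np.array([1,0,0.])-nn[0]*nn; ax/=np.linalg.norm(ax); ay=np.cross(nn,ax)
    b=cv2.minAreaRect(np.c_[Q@ax,Q@ay].astype(np.float32))
    print(s[i],'n',nn.round(4),'size',np.round(b[1],4),'ang',round(b[2],2),'centre',(ax*b[0][0]+ay*b[0][1]+nn*(Q.mean(0)@nn)).round(4))
o=manip.get_obs(); print('t',o['t'],o['tool_pos'].round(4),o['ee_rot'].round(3).tolist(),o['force'].round(1),o['grip_width'],o['joints'].round(2))
E
python3 w.py w1; python3 -c "
from h import *
n=np.array([-.5,0,.866]); top=np.array([.573,.2915,.1145])
rows(top-.005*n,rot(np.pi/6),8)"
```

```text
[  274   101    87   241 13178] n [-0.5003  0.0043  0.8659] size [0.1589 0.0516] ang 89.47 centre [0.5731 0.2919 0.1144]
[ 390  142   78   51 2369] n [-0.003  0.004  1.   ] size [0.1083 0.0355] ang 7.67 centre [0.7683 0.3121 0.0189]
t 1.65 [0.5158 0.2861 0.2186] [[0.016, 0.866, 0.499], [1.0, -0.014, -0.008], [-0.0, 0.5, -0.866]] [-0.3 -4.7 -1.2] 0.9999605026943876 [-1.31  0.46  0.67  2.11  0.27  0.28 -1.01]
turn deg 0.9 dist 0.1239
[-0.0, 0.001, -0.002, 0.08, -0.03, 1.55, 1],[-0.0, 0.001, -0.002, 0.08, -0.03, 1.55, 1],[-0.0, 0.001, -0.002, 0.08, -0.03, 1.55, 1],[-0.0, 0.001, -0.002, 0.08, -0.03, 1.55, 1],[-0.0, 0.001, -0.002, 0.07, -0.03, 1.55, 1],[-0.0, 0.001, -0.002, 0.07, -0.03, 1.55, 1],[-0.0, 0.001, -0.002, 0.07, -0.03, 1.55, 1],[-0.0, 0.001, -0.002, 0.07, -0.03, 1.55, 1],
```

View pics/w1.png

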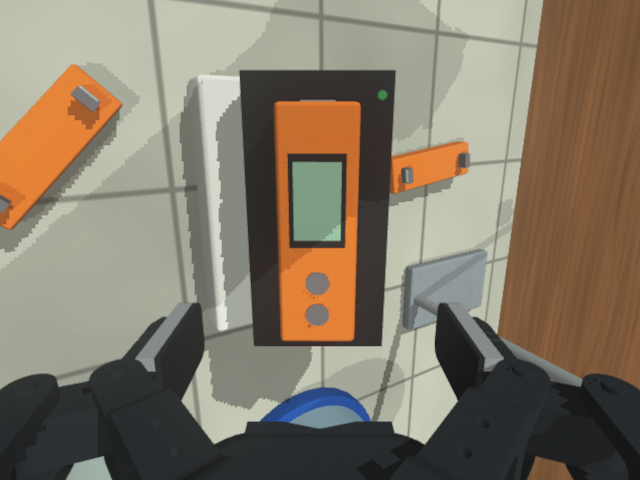

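The wrist view shows the docked logger at (318,220), with the two keys toward the jar end. It sits squarely between the jaws and nothing blocks the fingers. I advance along the tool axis.

>>> step_arm --plan '[[[0,0,0,0,0,0,1],[0,0.001,-0.004,0.1,0,1.7,1],[0,0.001,-0.003,0.1,0,1.7,1],[0,0.001,-0.003,0.1,0,1.7,1],[0,0.001,-0.002,0.1,0,1.7,1],[0,0,-0.002,0.1,0,1.7,1],[0,0,0,0.05,0,1.5,1],[0,0,0,0,0,1.2,1],[0,0,0,0,0,0.6,1],[0,0,0,0,0,0,1],[0,0,0,0,0,0,1]]]'

```text
t: 3.02
tool_pos: [0.5705, 0.2954, 0.1178]
ee_rot: [[-0.009, 0.868, 0.496], [1.0, 0.011, -0.0], [-0.005, 0.496, -0.868]]
force: [-0.3, -0.2, 0.1]
grip_width: 0.998
```

```bash
python3 -c "
from h import *
n=np.array([-.5,0,.866]); top=np.array([.573,.2917,.1145])
o=manip.get_obs(); print(o['tool_pos'],o['ee_rot'].round(4).tolist(),o['force'])
rows(top-.005*n,rot(np.pi/6),1)"
```

```text
[0.57048799 0.29541596 0.11781138] [[-0.0093, 0.8684, 0.4958], [0.9999, 0.0108, -0.0001], [-0.0055, 0.4958, -0.8684]] [-0.28615331 -0.15097774  0.10120984]
turn deg 0.7 dist 0.0099
[-0.005, 0.0, 0.011, -0.37, 0.05, 0.91, 1],
```

>>> step_arm --plan '[[[-0.003,0,0.006,-0.2,0.05,0.5,1],[-0.002,0,0.005,-0.17,0,0.4,1],[0,0,0,0,0,0,1],[0,0,0,0,0,0,1]]]'

```text
t: 3.52
tool_pos: [0.5754, 0.292, 0.1108]
ee_rot: [[-0.0, 0.866, 0.501], [1.0, 0.0, 0.0], [0.0, 0.501, -0.866]]
force: [0.3, -0.2, 0.1]
grip_width: 0.999
```

```bash
python3 -c "
from h import *
n=np.array([-.5,0,.866]); top=np.array([.573,.2917,.1145])
rows(top-.005*n,rot(np.pi/6),1);print(manip.get_obs()['force'])"
```

```text
turn deg 0.0 dist 0.0007
[0.001, -0.0, 0.0, -0.03, -0.02, 0.06, 1],
[ 0.27791998 -0.1703813   0.06601309]
```

>>> step_arm --plan '[[[0,0,0,0,0,0,0],[0,0,0,0,0,0,0],[0,0,0,0,0,0,0],[0,0,0,0,0,0,0],[0,0,0,0,0,0,0],[0,0,0,0,0,0,0]]]' --newtons 70

```text
t: 4.28
tool_pos: [0.5752, 0.292, 0.1109]
ee_rot: [[-0.0, 0.866, 0.501], [1.0, -0.0, 0.0], [0.0, 0.501, -0.866]]
force: [-6.3, -0.5, 9.2]
grip_width: 0.592
```

Gripped at about 50 mm. Now pull straight out along -z.

>>> step_arm --plan '[[[0,0,0,0,0,-0.3,0],[0,0,0,0,0,-0.4,0],[0,0,0,0,0,-0.5,0],[0,0,0,0,0,-0.5,0],[0,0,0,0,0,-0.6,0],[0,0,0,0,0,-0.8,0],[0,0,0,0,0,-1.0,0],[0,0,0,0,0,-1.5,0],[0,0,0,0,0,-1.5,0],[0,0,0,0,0,-1.5,0],[0,0,0,0,0,0,0]]]'

```text
t: 5.65
tool_pos: [0.5323, 0.2922, 0.1864]
ee_rot: [[-0.0, 0.865, 0.502], [1.0, -0.001, 0.002], [0.002, 0.502, -0.865]]
force: [-0.1, 0.6, -0.6]
grip_width: 0.594
```

```bash
python3 w.py w2; python3 -c "
from h import *
print('a');rows([.50,.20,.30],rot(.3),5,g=0);
print('b');rows([.50,.08,.30],rot(0),5,[.5,.2,.3],rot(.3),g=0)"
```

```text
[  232    91   247   333 35127] n [ 0.601  -0.0216  0.799 ] size [0.1971 0.3927] ang 72.05 centre [0.6565 0.3108 0.0959]
t 5.7 [0.5324 0.292  0.1857] [[0.0, 0.865, 0.501], [1.0, -0.001, 0.001], [0.001, 0.501, -0.865]] [ 0.1 -0.6 -2.1] 0.5914274296007123 [-0.9   0.46  0.15  2.08  0.95  0.36 -1.64]
a
turn deg 12.9 dist 0.1503
[0.045, -0.0, -0.0, -1.84, 0.59, -2.31, 0],[0.045, -0.0, -0.0, -1.84, 0.48, -2.33, 0],[0.045, -0.0, -0.0, -1.84, 0.38, -2.35, 0],[0.045, -0.0, -0.0, -1.84, 0.27, -2.36, 0],[0.045, -0.0, -0.0, -1.84, 0.16, -2.37, 0],
b
turn deg 17.2 dist 0.12
[0.06, 0.0, 0.0, -2.4, 0.0, 0.0, 0],[0.06, 0.0, 0.0, -2.4, 0.0, 0.0, 0],[0.06, 0.0, 0.0, -2.4, 0.0, 0.0, 0],[0.06, 0.0, 0.0, -2.4, 0.0, 0.0, 0],[0.06, 0.0, 0.0, -2.4, 0.0, 0.0, 0],
```

View pics/w2.png

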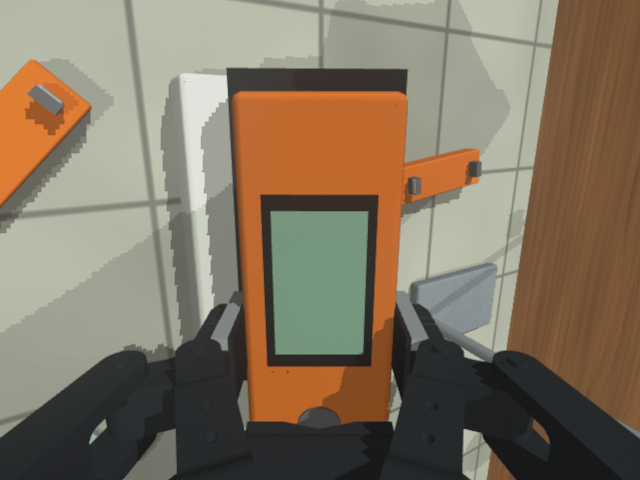

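The logger at (320,250) is out of the dock and held between the pads, with the far end visible. Now I move it up and around the stand's clamp while turning it upright.

>>> step_arm --plan '[[[0.045,0,0,-1.8,0.6,-2.3,0],[0.045,0,0,-1.8,0.5,-2.3,0],[0.045,0,0,-1.8,0.4,-2.4,0],[0.045,0,0,-1.8,0.3,-2.4,0],[0.045,0,0,-1.8,0.2,-2.4,0],[0.06,0,0,-2.4,0,0,0],[0.06,0,0,-2.4,0,0,0],[0.06,0,0,-2.4,0,0,0],[0.06,0,0,-2.4,0,0,0],[0.06,0,0,-2.4,0,0,0],[0,0,0,0,0,0,0]]]'

```text
t: 7.08
tool_pos: [0.5015, 0.0797, 0.2999]
ee_rot: [[0.004, 1.0, -0.002], [1.0, -0.004, -0.001], [-0.001, -0.002, -1.0]]
force: [-0.0, 0.3, -1.6]
grip_width: 0.592
```

```bash
python3 -c "
from h import *
print(manip.get_obs()['joints'].round(2),manip.get_obs()['grip_width'])
rows([.6158,-.0068,.24],rot(0),7,g=0)"
```

```text
[-0.15  0.28 -0.15  1.84  0.05  1.03 -0.33] 0.5919147783763213
turn deg 0.3 dist 0.1554
[-0.0, 0.0, -0.001, -1.23, 1.64, 0.85, 0],[-0.0, 0.0, -0.001, -1.23, 1.64, 0.85, 0],[-0.0, 0.0, -0.001, -1.23, 1.64, 0.85, 0],[-0.0, 0.0, -0.001, -1.23, 1.64, 0.85, 0],[-0.0, 0.0, -0.001, -1.23, 1.64, 0.85, 0],[-0.0, 0.0, -0.001, -1.23, 1.63, 0.86, 0],[-0.0, 0.0, -0.001, -1.24, 1.63, 0.86, 0],
```

>>> step_arm --plan '[[[0,0,0,-1.2,1.6,0.85,0],[0,0,-0.001,-1.2,1.6,0.85,0],[0,0,-0.001,-1.2,1.6,0.85,0],[0,0,-0.001,-1.2,1.6,0.85,0],[0,0,-0.001,-1.2,1.6,0.85,0],[0,0,0,-1.2,1.6,0.85,0],[0,0,0,-1.3,1.7,0.8,0],[0,0,0,0,0,0,0],[0,0,0,0,0,0,0],[0,0,0,0,0,0,0]]]'

```text
t: 8.32
tool_pos: [0.6139, -0.0025, 0.242]
ee_rot: [[-0.005, 1.0, -0.0], [1.0, 0.005, 0.0], [0.0, -0.0, -1.0]]
force: [0.2, -0.3, -1.6]
grip_width: 0.593
```

```bash
python3 w.py w3
python3 - <<'E'
from h import *
from scipy.optimize import least_squares
ims=[]
for t,cam in(('s1','scene'),('d1','side')):
    f=grab(cam,t); P=cloud(f); hsv=cv2.cvtColor(f['pixels'],cv2.COLOR_RGB2HSV); ok=f['z_map']>0
    k=(cv2.inRange(hsv,(4,150,60),(18,255,255))>0)&ok&(P[...,2]>.18)&(P[...,2]<.28)&(np.abs(P[...,1])<.15)&(P[...,0]<.8)&(P[...,0]>.4)
    Q=P[k]; print(t,k.sum())
    if k.sum()>100:
        Q=Q[Q[:,2]>np.percentile(Q[:,2],60)-.004]
        A=np.linalg.lstsq(np.c_[Q[:,:2],np.ones(len(Q))],Q[:,2],rcond=None)[0]; print(' slopes x,y',A[:2].round(4),'pct y',np.percentile(Q[:,1],[.5,99.5]).round(4),'x',np.percentile(Q[:,0],[.5,99.5]).round(4),'ztop',np.median(Q[:,2]).round(4))
    c=px(f,[.616,-.007,.2]); u,v=map(int,c); ims.append(f['pixels'][max(0,v-100):max(0,v-100)+200,u-130:u+130,::-1])
cv2.imwrite('pics/c1.png',cv2.resize(np.hstack(ims),(796,306)))
E
```

```text
[  232    91   175   334 32537] n [0.0014 0.0078 1.    ] size [0.051  0.1147] ang 0.44 centre [0.6149 0.0197 0.2465]
t 8.375 [ 0.6139 -0.0025  0.242 ] [[-0.005, 1.0, -0.0], [1.0, 0.005, 0.0], [0.0, -0.0, -1.0]] [-0.1 -0.4 -1. ] 0.5903354225927441 [-0.02  0.51 -0.11  1.64  0.06  1.   -0.14]
s1 757
 slopes x,y [-0.0014 -0.0068] pct y [-0.0798  0.0777] x [0.5868 0.6389] ztop 0.2463
d1 683
 slopes x,y [ 0.0013 -0.002 ] pct y [-0.081  -0.0256] x [0.5883 0.6388] ztop 0.246
```

View pics/c1.png

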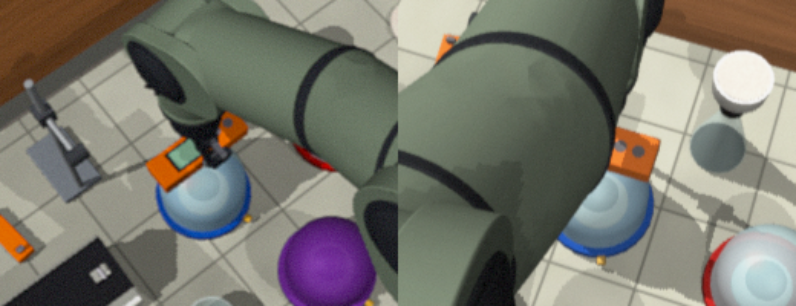

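The scene half shows the logger held upright above the jar, its middle near (197,150), and the side half shows its other end at (640,152). It measures level to within 0.4°, with its top at 0.246 and its underside at about 0.218. The centre needs about (+2, -4.5) mm to reach the crown. I descend to just above contact.

>>> step_arm --plan '[[[0,0,-0.002,-0.2,0.1,1.0,0],[0,0,-0.002,-0.2,0.1,1.2,0],[0,0,-0.001,-0.05,0,1.2,0],[0,0,0,0,0,1.0,0],[0,0,0,0,0,0.8,0],[0,0,0,0,0,0.5,0],[0,0,0,0,0,0,0],[0,0,0,0,0,0,0]]]'

```text
t: 9.48
tool_pos: [0.6162, -0.0074, 0.185]
ee_rot: [[-0.009, 1.0, -0.0], [1.0, 0.009, 0.0], [0.0, -0.0, -1.0]]
force: [0.2, -0.6, -1.9]
grip_width: 0.591
```

```bash
python3 w.py w4
python3 - <<'E'
from h import *
from scipy.optimize import least_squares
for t in('s0','d0'):
    f=load(t); P=cloud(f); ok=f['z_map']>0
    k=(np.hypot(P[...,0]-.6157,P[...,1]+.0068)<.055)&ok&(P[...,2]>.1); Q=P[k]
    r=least_squares(lambda p:np.linalg.norm(Q-p,axis=1)-.075,[.616,-.007,.075],loss='soft_l1',f_scale=.002); print(t,r.x.round(4),np.abs(r.fun).mean())
rows([.6157,-.0068,.178],rot(0),1)
E
```

```text
[  232    91   175   334 32402] n [8.0e-04 7.5e-03 1.0e+00] size [0.0516 0.115 ] ang 0.28 centre [0.6169 0.0146 0.1895]
t 9.525 [ 0.6161 -0.0074  0.185 ] [[-0.009, 1.0, -0.0], [1.0, 0.009, 0.0], [0.0, -0.0, -1.0]] [-0.2 -0.1 -0.7] 0.5935313398494997 [-0.01  0.58 -0.11  1.68  0.07  0.88 -0.14]
s0 [ 0.616  -0.0072  0.075 ] 0.0016712728011419118
d0 [ 0.6161 -0.0064  0.0744] 0.001060716189980092
turn deg 0.5 dist 0.0071
[-0.0, -0.0, 0.009, 0.06, -0.04, 0.7, 1],
```

>>> step_arm --plan '[[[0,0.006,0,0.08,0,0.4,0],[0,0,0,0,0,0.3,0],[0,0,0,0,0,0.1,0],[0,0,0,0,0,0,0],[0,0,0,0,0,0,0],[0,0,0,0,0,0,0]]]'

```text
t: 10.28
tool_pos: [0.616, -0.0066, 0.1768]
ee_rot: [[-0.009, 1.0, -0.001], [1.0, 0.009, 0.006], [0.006, -0.0, -1.0]]
force: [-0.2, 0.4, -1.7]
grip_width: 0.595
```

>>> step_arm --plan '[[[0,0,0,0,0,0.1,0],[0,0,0,0,0,0,0],[0,0,0,0,0,0,0]]]'

```text
t: 10.65
tool_pos: [0.6159, -0.0066, 0.1756]
ee_rot: [[-0.009, 1.0, -0.001], [1.0, 0.009, 0.006], [0.006, -0.001, -1.0]]
force: [0.5, -0.3, -1.7]
grip_width: 0.597
```

>>> step_arm --plan '[[[0,0,0,0,0,0.05,0],[0,0,0,0,0,0.05,0],[0,0,0,0,0,0,0],[0,0,0,0,0,0,0]]]'

```text
t: 11.15
tool_pos: [0.616, -0.0066, 0.1747]
ee_rot: [[-0.009, 1.0, -0.001], [1.0, 0.009, 0.006], [0.006, -0.001, -1.0]]
force: [0.8, 0.2, -1.3]
grip_width: 0.587
```

>>> step_arm --plan '[[[0,0,0,0,0,0.05,0],[0,0,0,0,0,0,0],[0,0,0,0,0,0,0]]]'

```text
t: 11.52
tool_pos: [0.6159, -0.0066, 0.1741]
ee_rot: [[-0.009, 1.0, -0.001], [1.0, 0.009, 0.006], [0.006, -0.001, -1.0]]
force: [-0.5, -0.2, -2.2]
grip_width: 0.589
```

>>> step_arm --plan '[[[0,0,0,0,0,0.05,0],[0,0,0,0,0,0,0],[0,0,0,0,0,0,0]]]'

```text
t: 11.9
tool_pos: [0.616, -0.0066, 0.1736]
ee_rot: [[-0.009, 1.0, -0.001], [1.0, 0.009, 0.006], [0.006, -0.001, -1.0]]
force: [-0.9, 0.2, -1.9]
grip_width: 0.593
```

>>> step_arm --plan '[[[0,0,0,0,0,0.05,0],[0,0,0,0,0,0,0],[0,0,0,0,0,0,0]]]'

```text
t: 12.28
tool_pos: [0.616, -0.0066, 0.1734]
ee_rot: [[-0.009, 1.0, -0.0], [1.0, 0.009, 0.006], [0.006, -0.0, -1.0]]
force: [-3.1, -0.7, 5.6]
grip_width: 0.589
```

Contact at about 7 N. I ease the load and the grip, then open slowly.

>>> step_arm --plan '[[[0,0,0,0,0,-0.02,0],[0,0,0,0,0,0,0],[0,0,0,0,0,0,0]]]' --newtons 20

```text
t: 12.65
tool_pos: [0.616, -0.0066, 0.1735]
ee_rot: [[-0.009, 1.0, -0.001], [1.0, 0.009, 0.006], [0.006, -0.001, -1.0]]
force: [-1.6, -0.2, 4.7]
grip_width: 0.591
```

>>> step_arm --plan '[[[0,0,0,0,0,0,0.62],[0,0,0,0,0,0,0.63],[0,0,0,0,0,0,0.64],[0,0,0,0,0,0,0.66],[0,0,0,0,0,0,0.66],[0,0,0,0,0,0,0.66]]]'

```text
t: 13.4
tool_pos: [0.6159, -0.0066, 0.1733]
ee_rot: [[-0.009, 1.0, -0.001], [1.0, 0.009, 0.006], [0.006, -0.001, -1.0]]
force: [0.7, -0.7, -0.3]
grip_width: 0.662
```

```bash
python3 w.py w5
```

```text
[  234    90   173   335 32480] n [0.0094 0.0231 0.9997] size [0.0513 0.1148] ang 0.51 centre [0.6172 0.0159 0.1777]
t 13.45 [ 0.616  -0.0066  0.1734] [[-0.009, 1.0, -0.001], [1.0, 0.009, 0.006], [0.006, -0.001, -1.0]] [ 0.7 -0.1  0.2] 0.6627629775270737 [-0.01  0.6  -0.11  1.69  0.07  0.86 -0.14]
```

Released, tilted by about 1.4° and possibly still rocking. I let it settle with the jaws close around it, then measure again.

>>> step_arm --plan '[[[0,0,0,0,0,0,0.66],[0,0,0,0,0,0,0.66],[0,0,0,0,0,0,0.66],[0,0,0,0,0,0,0.66]]]'

```text
t: 13.95
tool_pos: [0.616, -0.0066, 0.1734]
ee_rot: [[-0.009, 1.0, -0.001], [1.0, 0.009, 0.006], [0.006, -0.001, -1.0]]
force: [-0.0, -0.4, 0.2]
grip_width: 0.66
```

```bash
for i in 6 7 8 9 10 11; do python3 w.py w$i|cut -c1-150; done
```

```text
[  234    90   173   335 32478] n [0.0083 0.0226 0.9997] size [0.0513 0.1147] ang 0.5 centre [0.6172 0.0159 0.1777]
t 14.0 [ 0.616  -0.0066  0.1734] [[-0.009, 1.0, -0.001], [1.0, 0.009, 0.006], [0.006, -0.001, -1.0]] [-0.3  1.  -0.3] 0.6595419836781695 [-0.01  0.6  
[  234    90   173   335 32482] n [0.0083 0.023  0.9997] size [0.0513 0.1146] ang 0.48 centre [0.6171 0.016  0.1777]
t 14.05 [ 0.616  -0.0066  0.1734] [[-0.009, 1.0, -0.001], [1.0, 0.009, 0.006], [0.006, -0.001, -1.0]] [ 0.7 -0.2 -0.4] 0.6519505486943173 [-0.01  0.6 
[  234    90   173   335 32483] n [0.0093 0.0229 0.9997] size [0.0512 0.1145] ang 0.48 centre [0.6172 0.0161 0.1777]
t 14.1 [ 0.6159 -0.0066  0.1733] [[-0.009, 1.0, -0.001], [1.0, 0.009, 0.006], [0.006, -0.001, -1.0]] [-0.   0.5  0.5] 0.6598388831432722 [-0.01  0.6  
[  234    90   173   335 32481] n [0.0087 0.0229 0.9997] size [0.0512 0.1149] ang 0.41 centre [0.6172 0.0159 0.1777]
t 14.15 [ 0.6159 -0.0066  0.1733] [[-0.009, 1.0, -0.001], [1.0, 0.009, 0.006], [0.006, -0.001, -1.0]] [ 0.8 -0.5  0.4] 0.6579815769845097 [-0.01  0.6 
[  234    90   173   335 32481] n [0.009  0.0234 0.9997] size [0.0513 0.1146] ang 0.35 centre [0.6171 0.016  0.1777]
t 14.2 [ 0.616  -0.0066  0.1734] [[-0.009, 1.0, -0.001], [1.0, 0.009, 0.006], [0.006, -0.001, -1.0]] [-0.2  0.9 -0.3] 0.6607190347553026 [-0.01  0.6  
[  234    90   173   335 32473] n [0.0092 0.0229 0.9997] size [0.0512 0.1144] ang 0.48 centre [0.6172 0.0161 0.1777]
t 14.25 [ 0.616  -0.0066  0.1734] [[-0.009, 1.0, -0.001], [1.0, 0.009, 0.006], [0.006, -0.001, -1.0]] [ 0.9 -0.7 -0.4] 0.6636636716453332 [-0.01  0.6
```

It is steady at about 1.4° of tilt, which means it is off centre by about 1.5 mm: stable and level enough. I open fully and go straight up slowly.

>>> step_arm --plan '[[[0,0,0,0,0,0,0.72],[0,0,0,0,0,0,0.8],[0,0,0,0,0,0,0.9],[0,0,0,0,0,0,0.95],[0,0,0,0,0,-0.2,0.95],[0,0,0,0,0,-0.5,0.95],[0,0,0,0,0,-1.0,0.95],[0,0,0,0,0,-1.5,0.95],[0,0,0,0,0,-2,0.95],[0,0,0,0,0,-3,0.95],[0,0,0,0,0,-3,0.95],[0,0,0,0,0,0,0.95]]]'

```text
t: 15.75
tool_pos: [0.617, -0.0073, 0.2886]
ee_rot: [[-0.009, 1.0, 0.004], [1.0, 0.009, 0.006], [0.006, 0.004, -1.0]]
force: [0.1, 0.3, -0.8]
grip_width: 0.953
```

```bash
python3 w.py w12
```

```text
[  273   105    89   251 13605] n [0.0089 0.0182 0.9998] size [0.0484 0.1604] ang 2.73 centre [ 0.6175 -0.0061  0.1781]
t 15.8 [ 0.6164 -0.0073  0.287 ] [[-0.009, 1.0, 0.002], [1.0, 0.009, 0.006], [0.006, 0.002, -1.0]] [-0.2  0.3 -0.8] 0.9531823339022445 [-0.    0.47 -0.11  1.58  0.05  1.09 -0.12]
```

View pics/w12.png

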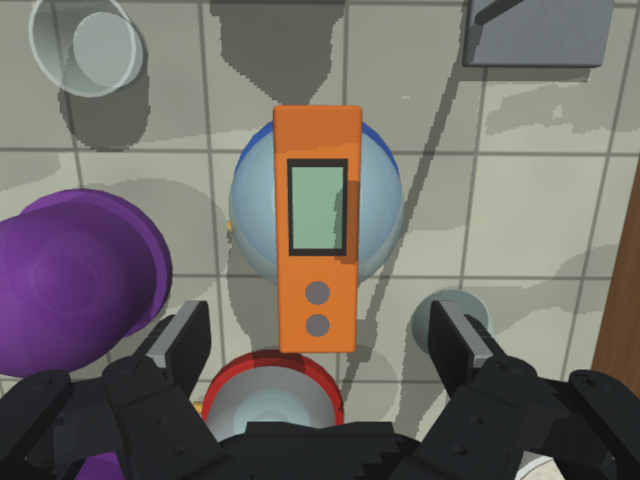

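The logger at (318,230) rests on the blue jar, display up, with its measured centre (0.6175, -0.006) within about 2 mm of the crown. I retreat further, then check that it holds still and the neighbours haven't moved.

>>> step_arm --plan '[[[0,0,0,0,0,-2,0.95],[0,0,0,0,-2,-3,0.95],[0,0,0,0,-3,-2,0.95],[0,0,0,0,-3,0,0.95],[0,0,0,0,-3,0,0.95],[0,0,0,0,-2,0,0.95],[0,0,0,0,0,0,0.95],[0,0,0,0,0,0,0.95],[0,0,0,0,0,0,0.95],[0,0,0,0,0,0,0.95],[0,0,0,0,0,0,0.95],[0,0,0,0,0,0,0.95]]]'

```text
t: 17.3
tool_pos: [0.4862, -0.0089, 0.3554]
ee_rot: [[-0.009, 1.0, -0.001], [1.0, 0.009, 0.006], [0.006, -0.001, -1.0]]
force: [0.1, -1.0, 0.4]
grip_width: 0.948
```

```bash
python3 w.py w13
python3 - <<'E'
from h import *
a=load('s0');b=grab('scene','s2'); c=load('d0'); d=grab('side','d2')
for n,u,v in(('funnel',306,140),('rodtop',184,180),('plate',207,235),('dish',304,334),('small1',170,276),('small2',233,387)):
    s=np.s_[v-8:v+9,u-8:u+9]; print(n,np.abs(a['pixels'][s].astype(int)-b['pixels'][s]).mean().round(1))
for n,u,v in(('funnel',407,160),('rodtop',249,53),('dish',226,298)):
    s=np.s_[v-8:v+9,u-8:u+9]; print('side',n,np.abs(c['pixels'][s].astype(int)-d['pixels'][s]).mean().round(1))
cv2.imwrite('pics/fin.png',cv2.resize(np.hstack([b['pixels'],d['pixels']])[:,:,::-1],(800,300),interpolation=cv2.INTER_AREA))
E
python3 w.py w14
```

```text
[ 436  109   94  199 9419] n [0.0075 0.0183 0.9998] size [0.0521 0.1584] ang 0.38 centre [ 0.6168 -0.0064  0.178 ]
t 17.35 [ 0.4861 -0.0088  0.3554] [[-0.009, 1.0, -0.001], [1.0, 0.009, 0.006], [0.006, -0.001, -1.0]] [-0.7 -0.6  0. ] 0.9509267728354233 [ 0.01  0.19 -0.13  1.81  0.02  1.14 -0.12]
funnel 13.1
rodtop 5.8
plate 6.6
dish 9.5
small1 7.1
small2 7.5
side funnel 28.3
side rodtop 18.7
side dish 82.0
[ 436  109   94  199 9424] n [0.0033 0.0192 0.9998] size [0.0517 0.1584] ang 0.39 centre [ 0.6168 -0.0063  0.178 ]
t 17.5 [ 0.4861 -0.0088  0.3554] [[-0.009, 1.0, -0.001], [1.0, 0.009, 0.006], [0.006, -0.001, -1.0]] [ 0.4 -0.5  0.7] 0.9499774301848988 [ 0.01  0.19 -0.13  1.81  0.02  1.14 -0.12]
```

View pics/fin.png

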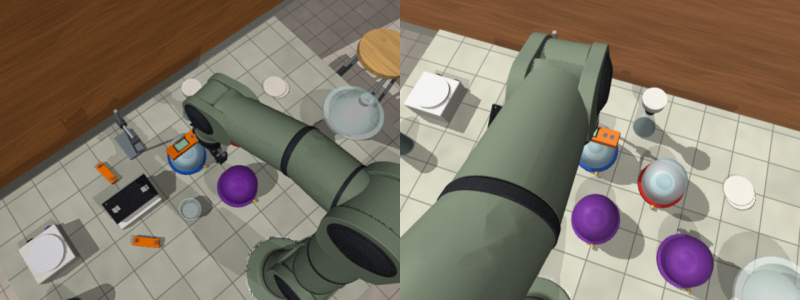

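The logger sits on the blue jar at (184,147) left and (605,135) right, static with 1.1° of tilt. The large side-view differences at the dish and rod top are the arm covering them. I check the funnel's position from depth, then hand in.

Run:
```python
from h import *
for t in('s0','s2','d0','d2'):
    f=load(t);P=cloud(f);k=(f['z_map']>0)&(np.hypot(P[...,0]-.766,P[...,1]+.157)<.07)&(P[...,2]>.215)&(P[...,2]<.24); print(t,k.sum(),P[k].mean(0).round(4))
print(manip.hand_in())
```

```text
s0 743 [ 0.7682 -0.1565  0.2256]
s2 647 [ 0.7726 -0.1566  0.2259]
d0 1148 [ 0.7678 -0.1572  0.2248]
d2 1149 [ 0.7678 -0.1573  0.2248]
the job is handed in; nothing more can be done
None
```

I pulled the orange logger straight out of its dock and balanced it, display up, on the dome of the blue-based jar. The job is handed in; it took about 17.5 s of the 51 s allowed.

- **Set-down:** the logger touched the glass with about 7 N. I then eased the load and grip and opened the jaws slowly.
- **Final position:** the last wrist views put the logger's centre about 1 mm from the jar's crown. It was tilted about 1.1° and not moving, with the gripper well clear.
- **Other objects:** the flask is unmoved (side view 0.767, -0.157 before and after). The scene view put its funnel 4 mm off, but with fewer pixels visible there, probably because the arm partly covered it. The stand, dish and small loggers showed only small changes in the scene view. The side view could not check the stand's rod top or the dish, because the arm was in the way.
- **Red-based jar:** nothing was moved near it. I did not measure it separately afterwards.

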